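# Cock the sharps tip-tray, load it and trip it

### The job

Throw the spent lancet cartridge (orange cap) away with the spring tip-tray: press the blue paddle down gently until the sear catches and the tray stays up by itself, lay the spent cartridge on the middle of the steel tray, then press the green trigger so that the tray snaps down and drops it into the red bin. Do not force the paddle or the trigger (never more than about 26 N), and leave the sealed blue-capped cartridge, the gel bottle and the thermometer charger where they are.

Things in the scene. Friction and masses are not known exactly. Their poses are not given: they have to be found in the camera images.
- dropper: The disposal unit, fixed: grey base 8 mm thick (x -95 to 195, y -120 to 80 mm in its frame), two white cheek plates, a tray-and-paddle rocker between them, an open red bin. Origin on the counter under the rocker's hinge; x points from the hinge to the bin, y left, z up. Hinge axis along y, 150 mm up. More than 26 N on any part of the unit is forcing it.
- tray (a joint): Rocker angle, rad: 0 = let go, tray hanging 0.8 rad below level into the bin, paddle up 0.8 rad; 0.8 = both level. A spring drives it to 0; pressing the paddle raises it. The sear catches at a hidden value that differs from unit to unit, 0.65 to 0.95, and then holds it there (within 0.03) by itself. About 0.03 rad past the catch a stiff buffer is met.
- paddle (a point): Where to press: upper face of the blue paddle, 70 mm from the hinge. Turns with the rocker: x along it from paddle to tray, z out of the face. Paddle 20 to 85 mm from the hinge, 50 wide, 4 thick, smooth. Pushed square here the spring takes 5 to 10 N up to the catch; past it the buffer adds about 7 N per mm, so a steep rise above 13 N means the sear is in.
- tray_mid (a point): Centre of the upper face of the steel tray, 70 mm from the hinge axis; same axes as paddle. The tray is 90 mm long (25 to 115 mm from the hinge), 70 mm wide, smooth and flat, with a 9 mm high stop across its hinge end only. When cocked it is level to within 0.15 rad.
- trigger_pad (a point): Top centre of the green trigger pad, 30 x 34 mm, at the unit's -y side. A lever hinged 100 mm nearer the paddle end and 35 mm lower. Pressed straight down it frees the cocked tray after 8 to 12 mm, at 2 to 6 N; bottoms hard at 28 mm. It dips while the paddle is pressed and springs up as the sear catches.
- bin_in (a point): Middle of the inner floor of the red bin, 12 mm above the counter; axes as the unit's. Inside 157 mm (x) by 76 mm (y), rim 95 mm above the counter. A cartridge may lean and slide in it for a second or two before it rests.
- dish: Aluminium instrument tray, fixed, 120 (x) x 220 (y) x 10 mm, floor 3 mm thick, with the two cartridges side by side on it. Origin at the middle of its underside.
- spent: The spent lancet cartridge: white block 54 (x) x 22 (y) x 24 mm (z) with an orange cap on its +x end and an orange band, 40 g. Origin at the middle of its underside. Grip it across its 22 mm width.
- sealed: The sealed cartridge: same block with a blue cap and band. Leave it. Origin at the middle of its underside.
- gel: Clear gel bottle with a blue cap, 52 mm across and 130 mm high, loose. Origin at the middle of its underside.
- charger: White thermometer charger, 80 x 60 mm and 35 mm high, with a grey thermometer standing in it to 80 mm, loose. Origin at the middle of its underside.
Mind the look-alikes: they are no part of the job. What is shaped like the spent but pink, purple or yellow is not meant.

How it is judged:
By the outcome, as a careful person would: the job done as asked, in the order asked, and still so for the second after the job is handed in, with the robot touching nothing.
It also fails if it takes over 72 s, if anything falls off the work surface, if the arm or the gripper's body presses on something with over 40 N, if the wrist force passes 120 N, or if a joint passes its speed limit or range.

### The arm

A 6-joint arm with a two-finger parallel gripper is mounted at the origin on the work surface. World frame = base frame: x ahead of the robot, y to its left, z up, the work surface at z = 0. Lengths are in m, angles in rad, forces in N, time in s.
With the tool pointing down it reaches from about 0.25 to 0.85 m from the base axis. Payload 12.5 kg.
Tool frame: the origin (TCP) lies at the very end of the fingers, on their centre line; the grasp point (between the pads) lies 19 mm behind it (arm.pinch_z is the distance from the TCP to the grasp point, in m); z points along the fingers, y is the line along which they close (so a half turn about z gives the same grasp; the last joint's range is limited). The gripper opens to 93 mm and grips with 3 to 60 N. Pads are 15 mm wide; open, the fingers measure 128 mm over their backs; the gripper's body (75 mm by 188 mm) begins 65 mm behind the grasp point.
Start: joints at [-1.206, 0.351, 1.652, -0, 1.139, -0.085], TCP at [0.239, -0.495, 0.219] pointing down, gripper open.
Joint ranges: [-2.75, 2.75], [-0.79, 2.1], [0.01, 2.65], [-1.57, 4.71], [0.07, 3.14], [-2.87, 2.87]. Speed limits (rad/s): [2.22, 2.22, 2.79, 3.14, 3.14, 3.14].

### API

Orientations are given as a unit quaternion [x, y, z, w].
In Python, from rig import status, vision, arm gives the robot as it stands.
- The arm moves only by the tool jog_arm, never from a script. Its argument "moves" is a list of rows, each a list of 7 numbers: the shift along the tool's x, y, z in m, then the turn, a rotation vector about the tool's x, y, z in rad, then the closure in counts, from 0 (fully open) to 255 (shut). A call has 1 to 12 rows; each row is the pose to reach, as a shift and turn from the pose commanded when the call began, along the tool's axes at that moment; what a row does not reach only later rows make up. A row lasts 1/12 s, in which the tool goes at most 41.7 mm and 7.16 degrees, less where a joint would pass 70% of its speed; a pose out of reach is approached as far as the arm can. A call with a gripper value outside its range is refused whole. The fingers move at their own pace and stop on an object; "squeeze" is the grip in N (left out, the last holds). Time passes only in rows, so rows that repeat a pose let the fingers close. It gives the time, the measured TCP pose, the force, the opening and the grip force at its end, in the units of the state.
- status.observe(): the state, without advancing time (a new reading comes with each control period).
- vision.camera(name): name is "scene" or "top" or "wrist"; returns a dict with "color" (400x640x3 uint8, red, green, blue), "depth" (400x640 float32, m along the optical axis (not along the pixel's ray), 0 where there is no reading), "fx", "fy", "cx", "cy" (pixels), "D" ([k1, k2, p1, p2, k3] as OpenCV has them; the pictures are not rectified), "eye" and "orientation" of the camera in the world; the wrist camera has in their place "tool_from_camera" (4x4, takes a point from camera to tool coordinates, whose origin is the TCP and whose axes are the flange's). Camera axes: x right, y down, z forward; pixel columns grow to the right and rows downward; lengths in m; the calibration is good to about 2 mm. A picture is of the moment at which its call begins: read the wrist's pose just before it.
- arm.close_job(): hands the job in; it is judged then, once.
The state is a dict: "t": time; "q": joint angles; "qvel": joint speeds; "effort": joint torques, N m; "position": TCP position; "orientation": TCP orientation; "contact_force": force on the tool from outside, world axes, zero at the start; "wrist_torque": the same for the moment, N m; "gripper_width": finger opening in m; "finger_force": force on a finger pad.
Only numpy, scipy, OpenCV 4.12 (cv2) and the standard library are available. Lean on these libraries where they do the work, as an engineer would, in place of code of your own. Each camera call takes 0.05 s, during which the arm holds its last target. There are 200 camera calls.

## Working session

There is one attempt and no reset: what is moved stays moved. The work goes in short steps, Python scripts to look and compute and a tool call to move; the robot and the scene stay as the last step left them, time stands still between calls to the robot, and variables do not carry over. Pictures are saved under pics/ and viewed, at most 10 in all, crops included, and the job is handed in when it is done.

Besides the shell and the picture viewer there is one more tool, called after ">>>" by a JSON object that holds its "api" and its "payload", one argument or row to a line. jog_arm: Moves the arm, as the interface text tells. Its arguments: {"type":"object","properties":{"moves":{"type":"array"},"squeeze":{"type":"number"}},"required":["moves"]}

```bash
ls; mkdir -p pics
cat > h.py <<'E'
import numpy as np, cv2
from rig import status, vision, arm
from scipy.spatial.transform import Rotation as R
def grab(n):
    s=status.observe(); c=vision.camera(n)
    if n=="wrist":
        T=np.eye(4);T[:3,:3]=R.from_quat(s["orientation"]).as_matrix();T[:3,3]=s["position"]
        M=T@np.array(c["tool_from_camera"])
    else:
        M=np.eye(4);M[:3,:3]=R.from_quat(c["orientation"]).as_matrix();M[:3,3]=c["eye"]
    c["M"]=M; return c
def K(c): return np.array([[c["fx"],0,c["cx"]],[0,c["fy"],c["cy"]],[0,0,1.]])
def cloud(c):
    v,u=np.mgrid[:400,:640]
    p=cv2.undistortPoints(np.stack([u,v],-1).reshape(-1,1,2).astype(float),K(c),np.array(c["D"])).reshape(400,640,2)
    d=c["depth"][...,None]; P=np.concatenate([p*d,d],-1)@c["M"][:3,:3].T+c["M"][:3,3]
    P[c["depth"]==0]=np.nan; return P
def ray(c,uv,z):
    p=cv2.undistortPoints(np.array(uv,float).reshape(-1,1,2),K(c),np.array(c["D"])).reshape(-1,2)
    d=np.c_[p,np.ones(len(p))]@c["M"][:3,:3].T; e=c["M"][:3,3]
    return e+d*((z-e[2])/d[:,2])[:,None]
def save(c,n): cv2.imwrite("pics/"+n,c["color"][...,::-1])
E
python3 - <<'E'
from h import *
print(status.observe())
for n in("scene","top"):
    c=grab(n); save(c,n+"0.png"); np.savez(n+"0.npz",color=c["color"],P=cloud(c)); print(n,c["eye"],c["fx"])
E
```

```text
pics
{'t': 0.0, 'q': array([-1.20562325e+00,  3.51243166e-01,  1.65241152e+00,  9.98067844e-07,
        1.13910543e+00, -8.45830496e-02]), 'qvel': array([-0.00117439,  0.00035256, -0.00062286,  0.00056454,  0.00013727,
        0.00140998]), 'effort': array([ 5.86920341e-04, -4.97324181e+01, -2.85251999e+01,  6.99702557e-02,
        2.57551594e-02, -9.48634033e-05]), 'position': array([ 0.23901972, -0.49496934,  0.21810242]), 'orientation': array([ 9.74821185e-01,  2.22987254e-01, -8.11772369e-05, -5.78057339e-04]), 'contact_force': array([-0.34028187, -0.70129922,  0.48054395]), 'wrist_torque': array([ 0.03392923, -0.00565946,  0.01710894]), 'finger_force': 0.0, 'gripper_width': 0.09288399117427394}
scene [ 1.01357878 -0.7350948   0.8890115 ] 398.2455449755896
top [0.25297088 0.02153029 1.71000669] 510.4233920574176
```

```bash
ls -la pics
```

```text
total 664
drwxr-xr-x 2 agent agent   4096 Dec  1 08:16 .
drwxr-xr-x 3 agent agent   4096 Dec  1 08:16 ..
-rw-r--r-- 1 agent agent 274716 Dec  1 08:16 scene0.png
-rw-r--r-- 1 agent agent 392274 Dec  1 08:16 top0.png
```

View pics/scene0.png

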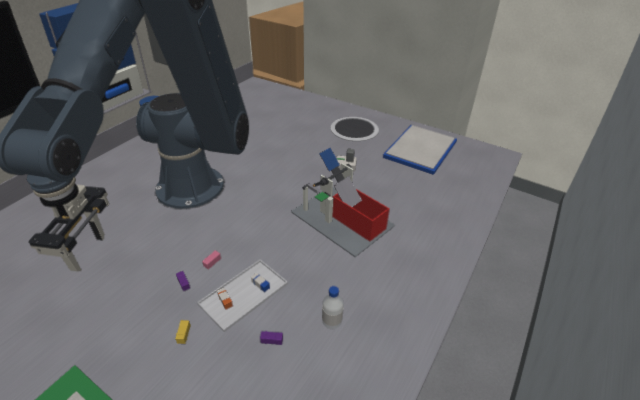

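View pics/top0.png

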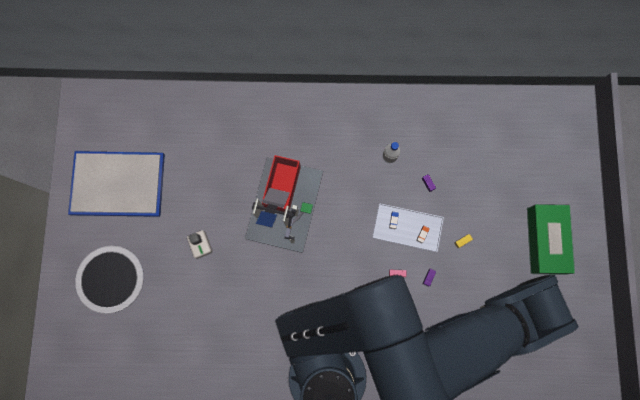

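Top view: the spent cartridge (orange cap) is at about (423,234) on the dish and the sealed one (blue cap) at (395,220). The pink (398,273), purple (429,183 and 430,277) and yellow (464,240) blocks are decoys. The unit has its bin at (283,180), paddle at (265,220) and green trigger at (307,208). The gel bottle is at (392,152) and the charger at (200,243).

Run:
```python
from h import *
d=np.load("top0.npz"); C=d["color"]; P=d["P"]; H=cv2.cvtColor(C,cv2.COLOR_RGB2HSV)
def m(lo,hi,box):
    k=cv2.inRange(H,np.array(lo),np.array(hi)); z=np.zeros_like(k); x0,y0,x1,y1=box; z[y0:y1,x0:x1]=k[y0:y1,x0:x1]; return z>0
def rep(n,k):
    q=P[k]; v,u=np.nonzero(k); q=q[~np.isnan(q[:,0])]
    print(n,k.sum(),u.mean().round(1),v.mean().round(1),np.median(q,0).round(4),q.min(0).round(3),q.max(0).round(3)); return q
rep("paddle",m((100,100,50),(130,255,255),(245,205,285,235)))
rep("trig",m((45,100,50),(85,255,255),(295,195,320,220)))
r=m((0,150,60),(8,255,255),(255,150,310,215))
q=rep("red",r); 
rim=q[abs(q[:,2]-.095)<.006]; print("rim",cv2.minAreaRect(rim[:,:2].astype(np.float32)*1000))
b=np.zeros((400,640),bool); b[150:258,240:328]=1
sel=b&(abs(P[...,2]-.008)<.005)&(C.astype(int).max(-1)<105)
rep("base",sel); 
# base by color
k=(sel*255).astype(np.uint8); k=cv2.morphologyEx(k,cv2.MORPH_OPEN,np.ones((3,3)))>0
print("base",cv2.minAreaRect(P[k][:,:2].astype(np.float32)*1000))
rep("orange",m((5,150,120),(18,255,255),(375,205,445,250)))
rep("bluecap",m((100,120,60),(130,255,255),(375,205,445,250)))
dk=np.zeros((400,640),bool); dk[200:255,370:447]=1
dk&=(P[...,2]>.015)&(P[...,2]<.035)
n,l,st,ce=cv2.connectedComponentsWithStats(dk.astype(np.uint8))
for i in range(1,n):
    if st[i,4]>20: rep("blk",l==i); print(cv2.minAreaRect(P[l==i][:,:2].astype(np.float32)*1000))
s=grab("top");print("z table",np.nanmedian(P[300:350,180:230],axis=(0,1)))
# crops
a=cv2.resize(C[140:260,235:335],None,fx=5,fy=5,interpolation=3)[:, :500]; 
cv2.imwrite("pics/crop0.png",np.hstack([a[:600],cv2.resize(C[195:255,375:445],(300,257),interpolation=3) if 0 else np.zeros((600,1,3),np.uint8)])[...,::-1])
```

```text
paddle 219 266.1 218.7 [0.4782 0.1922 0.1941] [0.454 0.165 0.165] [0.505 0.22  0.218]
trig 93 306.1 207.5 [0.5231 0.0747 0.1373] [0.509 0.056 0.13 ] [0.539 0.091 0.145]
red 667 283.5 177.9 [0.6457 0.156  0.0133] [ 0.528  0.105 -0.005] [0.701 0.213 0.103]
rim ((614.6057739257812, 161.0316162109375), (83.8817138671875, 163.03921508789062), 77.38975524902344)
base 113 284.8 212.6 [0.5233 0.1296 0.0078] [0.396 0.033 0.003] [0.712 0.278 0.013]
base ((0.0, 0.0), (0.0, 0.0), 0.0)
orange 19 425.4 228.7 [ 0.4771 -0.3186  0.0277] [ 0.472 -0.326  0.018] [ 0.484 -0.31   0.032]
bluecap 21 394.5 213.9 [ 0.5258 -0.2153  0.0279] [ 0.519 -0.226  0.017] [ 0.532 -0.208  0.033]
blk 109 393.7 219.7 [ 0.5056 -0.2145  0.0264] [ 0.479 -0.229  0.016] [ 0.533 -0.2    0.035]
((506.61566162109375, -215.01907348632812), (22.762712478637695, 54.59315872192383), 80.61875915527344)
blk 115 422.7 233.8 [ 0.4607 -0.3099  0.0266] [ 0.433 -0.331  0.016] [ 0.487 -0.291  0.035]
((460.831298828125, -309.96405029296875), (22.561071395874023, 53.39012145996094), 66.18856048583984)
z table [1.56480486e-01 4.00936233e-01 1.73054096e-04]
```

View pics/crop0.png

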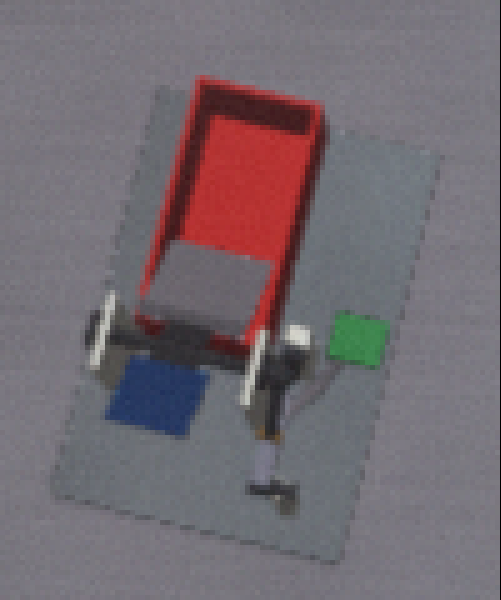

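The crop shows the base corners at about (158,86), (441,155), (337,562) and (52,497), the blue paddle at (158,397) and the trigger at (358,339). Next I fit the unit's frame.

Run:
```python
from h import *
c=grab("top")
uv=np.array([(158,86),(441,155),(337,562),(52,497)])/5+[235,140]-.4
W=ray(c,uv,.008)[:,:2]; L=np.array([(.195,.08),(.195,-.12),(-.095,-.12),(-.095,.08)])
print(W)
w=W-W.mean(0); l=L-L.mean(0)
yaw=np.angle(sum((w[:,0]+1j*w[:,1])*(l[:,0]-1j*l[:,1]))); r=np.array([[np.cos(yaw),-np.sin(yaw)],[np.sin(yaw),np.cos(yaw)]])
o=W.mean(0)-r@L.mean(0); print("yaw",yaw,"origin",o,"res mm",(1000*(W-(L@r.T+o))).round(1))
print("paddle median local",r.T@([.4782,.1922]-o),"trig local",r.T@([.5231,.0747]-o),"rim c local",r.T@([.6146,.1610]-o))
for a in(0,.4,.8,): 
    print(a,"paddle pt local x z", -.07*np.cos(.8-a), .15+.07*np.sin(.8-a))
```

```text
[[0.72112766 0.2199618 ]
 [0.67550195 0.02438631]
 [0.39563513 0.08927986]
 [0.43606977 0.2808925 ]]
yaw -0.21901051532363439 origin [0.51262326 0.18401557] res mm [[ 0.8  0.2]
 [-1.4 -0.1]
 [ 1.8  1.8]
 [-1.2 -1.9]]
paddle median local [-0.03537917  0.00051   ] trig local [ 0.03397681 -0.10442812] rim c local [ 0.10454126 -0.00030993]
0 paddle pt local x z -0.04876946965430158 0.2002149263629666
0.4 paddle pt local x z -0.06447426958020196 0.17725928396160553
0.8 paddle pt local x z -0.07 0.15
```

```bash
cat >> h.py <<'E'
O=np.array([.5126,.1840]); YAW=-.219
def u2w(x,y,z): return np.array([O[0]+x*np.cos(YAW)-y*np.sin(YAW),O[1]+x*np.sin(YAW)+y*np.cos(YAW),z])
def w2u(p):
    d=np.asarray(p)[...,:2]-O; return np.stack([d[...,0]*np.cos(YAW)+d[...,1]*np.sin(YAW),-d[...,0]*np.sin(YAW)+d[...,1]*np.cos(YAW),np.asarray(p)[...,2]],-1)
def delta(target,yaw):
    s=status.observe(); r=R.from_quat(s["orientation"]); t=R.from_matrix([[np.cos(yaw),np.sin(yaw),0],[np.sin(yaw),-np.cos(yaw),0],[0,0,-1]])
    return (r.inv().apply(target-s["position"])).round(4),(r.inv()*t).as_rotvec().round(4)
E
python3 - <<'E'
from h import *
for f in("top0.npz","scene0.npz"):
    P=w2u(np.load(f)["P"]); q=P[(P[...,2]>.155)&(abs(P[...,0]-.03)<.16)&(abs(P[...,1])<.15)]
    for lo,hi in((-.14,-.07),(-.07,-.03),(-.03,.03),(.03,.1)):
        k=q[(q[:,1]>lo)&(q[:,1]<=hi)]
        if len(k): print(f,lo,len(k),k.min(0).round(3),k.max(0).round(3))
t=np.load("scene0.npz"); H=cv2.cvtColor(t["color"],cv2.COLOR_RGB2HSV); P=w2u(t["P"])
k=cv2.inRange(H,(45,100,50),(85,255,255))>0; k[:,:280]=0;k[:,350:]=0; print("trig scene",np.nanmedian(P[k],0),k.sum())
print(delta(u2w(-.045,0,.25),YAW))
E
```

```text
top0.npz -0.07 60 [-0.022 -0.069  0.155] [ 0.024 -0.035  0.168]
top0.npz -0.03 281 [-0.058 -0.027  0.155] [0.005 0.028 0.218]
top0.npz 0.03 47 [-0.023  0.03   0.155] [0.024 0.057 0.165]
scene0.npz -0.14 2 [ 0.003 -0.072  0.155] [ 0.016 -0.072  0.16 ]
scene0.npz -0.07 38 [-0.018 -0.07   0.155] [ 0.028 -0.032  0.161]
scene0.npz -0.03 298 [-0.056 -0.027  0.155] [0.009 0.026 0.214]
scene0.npz 0.03 26 [-0.019  0.033  0.155] [0.026 0.057 0.161]
trig scene [ 0.03857546 -0.10601462  0.13678252] 68
(array([ 0.5063, -0.5206, -0.0313]), array([-6.000e-04,  2.000e-04,  6.688e-01]))
```

>>> {"api": "jog_arm", "payload": {
  "moves": [
    [0.028,-0.0285,-0.004,0,0,0.11,255],
    [0.056,-0.057,-0.008,0,0,0.22,255],
    [0.084,-0.0855,-0.012,0,0,0.33,255],
    [0.112,-0.114,-0.016,0,0,0.44,255],
    [0.14,-0.1425,-0.02,0,0,0.55,255],
    [0.168,-0.171,-0.024,0,0,0.669,255],
    [0.196,-0.2,-0.028,0,0,0.669,255],
    [0.224,-0.228,-0.031,0,0,0.669,255],
    [0.252,-0.257,-0.031,0,0,0.669,255],
    [0.28,-0.285,-0.031,0,0,0.669,255],
    [0.308,-0.314,-0.031,0,0,0.669,255],
    [0.336,-0.342,-0.031,0,0,0.669,255]
  ],
  "squeeze": 20
}}

```text
t: 1.2
position: [0.3931, -0.0391, 0.2498]
orientation: [0.994, -0.109, 0.0, 0.0]
contact_force: [0.8, -1.4, 0.3]
gripper_width: 0.0181
finger_force: 0.0
```

```bash
python3 -c "
from h import *
s=status.observe();print(s['q'],s['gripper_width'],delta(u2w(-.045,0,.25),YAW))"
```

```text
[-2.17236124e-01  2.17111446e-02  1.97645915e+00  3.58346660e-06
  1.14290382e+00  1.57281551e+00] 0.018135809410434175 (array([ 2.310e-02, -2.438e-01, -2.000e-04]), array([-0.    , -0.0005, -0.0003]))
```

>>> {"api": "jog_arm", "payload": {
  "moves": [
    [0.004,-0.041,0,0,0,0,255],
    [0.008,-0.082,0,0,0,0,255],
    [0.012,-0.123,0,0,0,0,255],
    [0.016,-0.164,0,0,0,0,255],
    [0.02,-0.205,0,0,0,0,255],
    [0.0225,-0.245,0,0,0,0,255],
    [0.0225,-0.245,0.015,0,0,0,255],
    [0.0225,-0.245,0.03,0,0,0,255],
    [0.0225,-0.245,0.03,0,0,0,255]
  ]
}}

```text
t: 1.95
position: [0.4669, 0.1933, 0.217]
orientation: [0.994, -0.109, -0.002, 0.001]
contact_force: [-0.2, 0.1, -1.1]
gripper_width: 0.0008
finger_force: 0.0
```

```bash
python3 -c "
from h import *
s=status.observe();print(w2u(s['position']),s['contact_force'],s['gripper_width'])
c=grab('scene');cv2.imwrite('pics/s1.png',cv2.resize(c['color'][120:270,250:450],None,fx=4,fy=4)[...,::-1])"
```

```text
[-0.04660888 -0.0008733   0.21698661] [-0.22485758  0.11902057 -1.14388142] 0.0008323644851736245
```

View pics/s1.png

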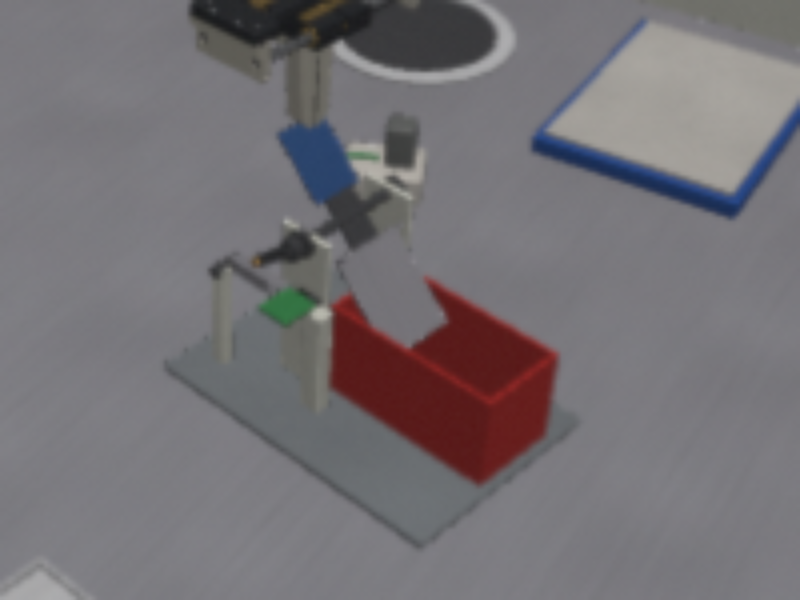

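The closed fingertips at (308,110) in the crop are right above the upper part of the blue paddle, (310,150). I press along its arc.

>>> {"api": "jog_arm", "payload": {
  "moves": [
    [0,0,0.008,0,0,0,255],
    [-0.002,0,0.014,0,0,0,255],
    [-0.0045,0,0.019,0,0,0,255],
    [-0.0065,0,0.023,0,0,0,255]
  ]
}}

```text
t: 2.33
position: [0.4622, 0.1943, 0.197]
orientation: [0.994, -0.11, 0.001, -0.0]
contact_force: [0.2, -0.7, 6.1]
gripper_width: 0.0002
finger_force: 2.6
```

>>> {"api": "jog_arm", "payload": {
  "moves": [
    [-0.002,0,0.005,0,0,0,255],
    [-0.0045,0,0.01,0,0,0,255],
    [-0.007,0,0.015,0,0,0,255],
    [-0.009,0,0.02,0,0,0,255],
    [-0.01,0,0.023,0,0,0,255]
  ]
}}

```text
t: 2.75
position: [0.4523, 0.1967, 0.1742]
orientation: [0.994, -0.11, 0.001, -0.0]
contact_force: [-1.5, 0.5, 8.6]
gripper_width: 0.0004
finger_force: 4.3
```

>>> {"api": "jog_arm", "payload": {
  "moves": [
    [-0.001,0,0.002,0,0,0,255],
    [-0.002,0,0.004,0,0,0,255],
    [-0.003,0,0.006,0,0,0,255],
    [-0.004,0,0.008,0,0,0,255]
  ]
}}

```text
t: 3.08
position: [0.4497, 0.1974, 0.1668]
orientation: [0.994, -0.11, 0.002, -0.001]
contact_force: [5.6, -1.5, 6.7]
gripper_width: 0.0008
finger_force: 4.1
```

>>> {"api": "jog_arm", "payload": {
  "moves": [
    [0,0,0.0015,0,0,0,255],
    [-0.001,0,0.0025,0,0,0,255]
  ]
}}

```text
t: 3.25
position: [0.4488, 0.1976, 0.1642]
orientation: [0.994, -0.11, 0.002, -0.001]
contact_force: [5.2, -2.5, 6.5]
gripper_width: 0.0005
finger_force: 4.0
```

>>> {"api": "jog_arm", "payload": {
  "moves": [
    [0,0,0.001,0,0,0,255],
    [-0.001,0,0.002,0,0,0,255]
  ]
}}

```text
t: 3.42
position: [0.448, 0.1979, 0.1624]
orientation: [0.994, -0.11, 0.002, -0.001]
contact_force: [5.6, -1.4, 7.2]
gripper_width: 0.0003
finger_force: 4.0
```

>>> {"api": "jog_arm", "payload": {
  "moves": [
    [0,0,0.001,0,0,0,255],
    [0,0,0.001,0,0,0,255]
  ]
}}

```text
t: 3.58
position: [0.4477, 0.198, 0.1612]
orientation: [0.994, -0.11, 0.002, -0.001]
contact_force: [4.8, -0.9, 7.1]
gripper_width: 0.0007
finger_force: 3.7
```

>>> {"api": "jog_arm", "payload": {
  "moves": [
    [0,0,0.001,0,0,0,255],
    [0,0,0.002,0,0,0,255]
  ]
}}

```text
t: 3.75
position: [0.4475, 0.198, 0.1593]
orientation: [0.994, -0.11, 0.002, -0.001]
contact_force: [2.4, -0.2, 8.4]
gripper_width: 0.0006
finger_force: 4.1
```

>>> {"api": "jog_arm", "payload": {
  "moves": [
    [0,0,0.001,0,0,0,255],
    [0,0,0.0015,0,0,0,255]
  ]
}}

```text
t: 3.92
position: [0.4474, 0.198, 0.1577]
orientation: [0.994, -0.11, 0.002, -0.001]
contact_force: [2.0, 0.6, 7.6]
gripper_width: 0.0003
finger_force: 4.1
```

>>> {"api": "jog_arm", "payload": {
  "moves": [
    [0,0,0.001,0,0,0,255],
    [0,0,0.0015,0,0,0,255]
  ]
}}

```text
t: 4.08
position: [0.4472, 0.198, 0.1562]
orientation: [0.994, -0.11, 0.001, -0.001]
contact_force: [0.1, 0.8, 9.1]
gripper_width: 0.0007
finger_force: 4.2
```

>>> {"api": "jog_arm", "payload": {
  "moves": [
    [0,0,0.001,0,0,0,255],
    [0,0,0.0015,0,0,0,255]
  ]
}}

```text
t: 4.25
position: [0.4471, 0.1981, 0.1546]
orientation: [0.994, -0.11, 0.001, -0.001]
contact_force: [1.0, 1.0, 8.9]
gripper_width: -0.0
finger_force: 4.3
```

>>> {"api": "jog_arm", "payload": {
  "moves": [
    [0,0,0.001,0,0,0,255],
    [0,0,0.0015,0,0,0,255]
  ]
}}

```text
t: 4.42
position: [0.4471, 0.1981, 0.1532]
orientation: [0.994, -0.11, 0.001, -0.001]
contact_force: [-0.2, 0.9, 10.1]
gripper_width: 0.0001
finger_force: 4.7
```

>>> {"api": "jog_arm", "payload": {
  "moves": [
    [0,0,0.001,0,0,0,255],
    [0,0,0.001,0,0,0,255]
  ]
}}

```text
t: 4.58
position: [0.447, 0.1981, 0.1521]
orientation: [0.994, -0.11, 0.001, -0.001]
contact_force: [0.6, 1.3, 7.6]
gripper_width: 0.0002
finger_force: 4.0
```

>>> {"api": "jog_arm", "payload": {
  "moves": [
    [0,0,0.001,0,0,0,255],
    [0,0,0.001,0,0,0,255]
  ]
}}

```text
t: 4.75
position: [0.447, 0.1981, 0.151]
orientation: [0.994, -0.11, 0.001, -0.001]
contact_force: [0.5, -0.2, 7.3]
gripper_width: 0.0003
finger_force: 3.7
```

>>> {"api": "jog_arm", "payload": {
  "moves": [
    [0,0,0.001,0,0,0,255],
    [0,0,0.001,0,0,0,255]
  ]
}}

```text
t: 4.92
position: [0.447, 0.198, 0.1499]
orientation: [0.994, -0.11, 0.001, -0.001]
contact_force: [1.1, 0.9, 5.9]
gripper_width: 0.0005
finger_force: 3.0
```

>>> {"api": "jog_arm", "payload": {
  "moves": [
    [0,0,0.001,0,0,0,255],
    [0,0,0.001,0,0,0,255]
  ]
}}

```text
t: 5.08
position: [0.447, 0.1981, 0.149]
orientation: [0.994, -0.11, 0.001, -0.001]
contact_force: [-0.8, 0.7, 9.2]
gripper_width: 0.0002
finger_force: 4.5
```

>>> {"api": "jog_arm", "payload": {
  "moves": [
    [0,0,0.001,0,0,0,255],
    [0,0,0.001,0,0,0,255]
  ]
}}

```text
t: 5.25
position: [0.447, 0.1981, 0.1481]
orientation: [0.994, -0.11, 0.001, -0.001]
contact_force: [0.0, 0.8, 9.8]
gripper_width: 0.0002
finger_force: 4.6
```

>>> {"api": "jog_arm", "payload": {
  "moves": [
    [0,0,0.0005,0,0,0,255],
    [0,0,0.001,0,0,0,255]
  ]
}}

```text
t: 5.42
position: [0.4471, 0.1981, 0.1473]
orientation: [0.994, -0.11, 0.001, -0.001]
contact_force: [-0.6, -0.2, 10.9]
gripper_width: 0.0002
finger_force: 5.6
```

>>> {"api": "jog_arm", "payload": {
  "moves": [
    [0,0,0.0005,0,0,0,255],
    [0,0,0.001,0,0,0,255]
  ]
}}

```text
t: 5.58
position: [0.4471, 0.1981, 0.1465]
orientation: [0.994, -0.11, 0.001, -0.001]
contact_force: [-1.8, 0.6, 14.2]
gripper_width: 0.0004
finger_force: 7.3
```

```bash
python3 -c "
from h import *
t=grab('scene'); H=cv2.cvtColor(t['color'],cv2.COLOR_RGB2HSV); P=w2u(cloud(t))
k=cv2.inRange(H,(45,100,50),(85,255,255))>0; k[:,:280]=0;k[:,350:]=0;k[:170]=0; print('trig scene',np.nanmedian(P[k],0),k.sum())
q=P[(abs(P[...,1])<.03)&(P[...,0]>.03)&(P[...,0]<.11)&(P[...,2]>.1)]
print(len(q),np.polyfit(q[:,0],q[:,2],1))
cv2.imwrite('pics/s2.png',cv2.resize(t['color'][120:270,250:450],None,fx=4,fy=4)[...,::-1])"
```

```text
trig scene [ 0.0400303  -0.10494454  0.13665197] 69
286 [0.08804309 0.15511183]
```

>>> {"api": "jog_arm", "payload": {
  "moves": [
    [0,0,0.0005,0,0,0,255],
    [0,0,0.0005,0,0,0,255]
  ]
}}

```text
t: 5.8
position: [0.4471, 0.1981, 0.1461]
orientation: [0.994, -0.11, 0.001, -0.001]
contact_force: [-2.2, 0.2, 15.5]
gripper_width: 0.0005
finger_force: 8.0
```

>>> {"api": "jog_arm", "payload": {
  "moves": [
    [0,0,-0.002,0,0,0,255],
    [0,0,-0.004,0,0,0,255],
    [0,0,-0.006,0,0,0,255],
    [0,0,-0.009,0,0,0,255]
  ]
}}

```text
t: 6.13
position: [0.446, 0.1977, 0.1537]
orientation: [0.994, -0.11, -0.0, 0.0]
contact_force: [-0.0, 0.1, -0.1]
gripper_width: 0.0005
finger_force: 0.0
```

```bash
python3 -c "
from h import *
t=grab('scene'); P=w2u(cloud(t))
q=P[(abs(P[...,1])<.03)&(P[...,0]>.03)&(P[...,0]<.11)&(P[...,2]>.1)]
print(len(q),np.polyfit(q[:,0],q[:,2],1))"
```

```text
306 [0.02846394 0.1551869 ]
```

Cocked: the tray stays up with no force on the paddle. I now go above the dish.

```bash
python3 -c "
from h import *
print(delta(np.array([.4608,-.310,.17]),-.415))"
```

```text
(array([ 0.1248,  0.4924, -0.0159]), array([-0.0002, -0.0002,  0.1954]))
```

>>> {"api": "jog_arm", "payload": {
  "moves": [
    [0,0,-0.035,0,0,0,255],
    [0,0,-0.07,0,0,0,255],
    [0.01,0.04,-0.08,0,0,0.05,118],
    [0.02,0.08,-0.08,0,0,0.1,118],
    [0.03,0.12,-0.08,0,0,0.15,118],
    [0.04,0.16,-0.08,0,0,0.195,118],
    [0.05,0.2,-0.08,0,0,0.195,118],
    [0.06,0.24,-0.08,0,0,0.195,118],
    [0.07,0.28,-0.08,0,0,0.195,118],
    [0.08,0.32,-0.08,0,0,0.195,118],
    [0.09,0.36,-0.08,0,0,0.195,118],
    [0.1,0.4,-0.07,0,0,0.195,118]
  ]
}}

```text
t: 7.18
position: [0.4569, -0.216, 0.225]
orientation: [0.979, -0.206, 0.001, 0.0]
contact_force: [1.2, -0.0, -0.1]
gripper_width: 0.0496
finger_force: 0.0
```

```bash
python3 -c "
from h import *
print(delta(np.array([.4608,-.310,.17]),-.415))"
```

```text
(array([0.0413, 0.0844, 0.0551]), array([ 0.0002, -0.0024,  0.0003]))
```

>>> {"api": "jog_arm", "payload": {
  "moves": [
    [0.014,0.028,0.015,0,0,0,118],
    [0.028,0.056,0.035,0,0,0,118],
    [0.041,0.083,0.053,0,0,0,118],
    [0.041,0.083,0.053,0,0,0,118],
    [0.041,0.083,0.053,0,0,0,118]
  ]
}}

```text
t: 7.6
position: [0.4601, -0.3065, 0.1695]
orientation: [0.978, -0.207, -0.001, -0.001]
contact_force: [-0.2, 0.4, 0.7]
gripper_width: 0.0498
finger_force: 0.0
```

Run:
```python
from h import *
s=status.observe();c=grab('wrist');save(c,"w1.png");P=cloud(c);C=c["color"]
k=(P[...,2]>.018)&(P[...,2]<.036)&(abs(P[...,0]-.461)<.06)&(abs(P[...,1]+.31)<.05)
n,l,st,ce=cv2.connectedComponentsWithStats(k.astype(np.uint8))
i=1+st[1:,4].argmax(); q=P[l==i]; top=q[q[:,2]>.024]
print(st[i],ce[i],cv2.minAreaRect(top[:,:2].astype(np.float32)*1000),np.median(top[:,2]),s["position"])
```

```text
[ 319  145   24   56 1259] [329.92772041 172.36775218] ((462.80535888671875, -311.8403625488281), (22.169097900390625, 54.345252990722656), 65.84358215332031) 0.026617905646163675 [ 0.46012095 -0.30649904  0.16950262]
```

View pics/w1.png

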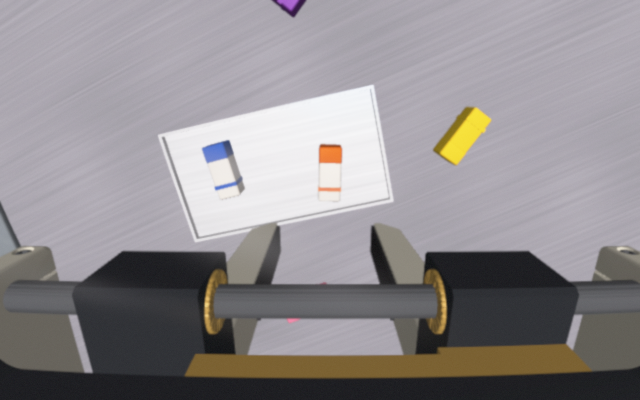

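The spent cartridge, with orange cap and band, is at (330,172). The sealed one, with the blue cap, is at (222,168), and the yellow block at (463,135) is a decoy. The orange-capped one on the dish fits the description, and this close view confirms it. I descend on it.

>>> {"api": "jog_arm", "payload": {
  "moves": [
    [0.003,0.003,0.035,0,0,0.006,118],
    [0.0035,0.003,0.07,0,0,0.006,118],
    [0.0035,0.003,0.105,0,0,0.006,118],
    [0.0035,0.003,0.13,0,0,0.006,118],
    [0.0035,0.003,0.145,0,0,0.006,118],
    [0.0035,0.003,0.155,0,0,0.006,118],
    [0.0035,0.003,0.162,0,0,0.006,118],
    [0.0035,0.003,0.162,0,0,0.006,118]
  ]
}}

```text
t: 8.32
position: [0.4632, -0.3095, 0.0087]
orientation: [0.978, -0.208, -0.0, -0.0]
contact_force: [0.1, -0.2, -0.1]
gripper_width: 0.05
finger_force: 0.0
```

>>> {"api": "jog_arm", "payload": {
  "moves": [
    [0,0,0,0,0,0,230],
    [0,0,0,0,0,0,230],
    [0,0,0,0,0,0,230],
    [0,0,0,0,0,0,230],
    [0,0,0,0,0,0,230],
    [0,0,0,0,0,0,230]
  ],
  "squeeze": 12
}}

```text
t: 8.82
position: [0.4633, -0.3104, 0.0093]
orientation: [0.978, -0.209, 0.0, 0.0]
contact_force: [-0.9, 0.6, 4.7]
gripper_width: 0.0218
finger_force: 12.0
```

>>> {"api": "jog_arm", "payload": {
  "moves": [
    [0,0,-0.01,0,0,0,230],
    [0,0,-0.03,0,0,0,230],
    [0,0,-0.06,0,0,0,230],
    [0,0,-0.1,0,0,0,230],
    [0,0,-0.14,0,0,0,230],
    [0,0,-0.18,0,0,0,230],
    [0,0,-0.22,0,0,0,230],
    [0,0,-0.24,0,0,0,230],
    [0,0,-0.24,0,0,0,230]
  ]
}}

```text
t: 9.57
position: [0.4644, -0.3111, 0.2545]
orientation: [0.978, -0.209, 0.004, 0.002]
contact_force: [0.5, -1.4, 0.2]
gripper_width: 0.0216
finger_force: 12.0
```

Run:
```python
from h import *
s=status.observe(); print(s["gripper_width"],s["finger_force"],s["q"])
print(delta(u2w(.07,0,.20),YAW))
c=grab('wrist');t=grab('top');P=w2u(cloud(t))
q=P[(abs(P[...,1])<.03)&(P[...,0]>.04)&(P[...,0]<.105)&(P[...,2]>.1)]
f=np.polyfit(q[:,0],q[:,2],1);print(len(q),f,np.polyval(f,.07),q.min(0),q.max(0))
cv2.imwrite("pics/w2.png",np.vstack([c["color"][:,:],])[...,::-1])
```

```text
0.02158081782940512 11.999943852424622 [-6.73601830e-01  3.28383123e-01  1.59125351e+00  7.58717636e-05
  1.21362443e+00  1.31732140e+00]
(array([-0.0897, -0.4858,  0.0528]), array([ 0.0028, -0.0079, -0.2012]))
397 [0.05391335 0.15422443] 0.1579983641932331 [ 0.04000161 -0.02994861  0.14413685] [0.10488673 0.02990773 0.17046049]
```

View pics/w2.png

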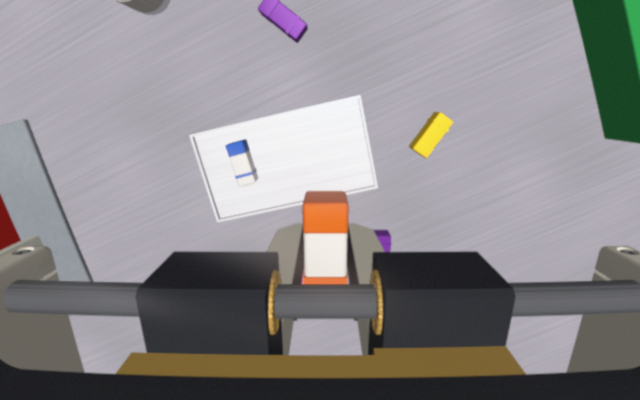

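The cartridge is gripped square at (326,240). I carry it over the tray.

>>> {"api": "jog_arm", "payload": {
  "moves": [
    [-0.0075,-0.0405,0,0,0,-0.05,230],
    [-0.015,-0.081,0,0,0,-0.1,230],
    [-0.0225,-0.1215,0,0,0,-0.15,230],
    [-0.03,-0.162,0,0,0,-0.2,230],
    [-0.0375,-0.2025,0,0,0,-0.2,230],
    [-0.045,-0.243,0,0,0,-0.2,230],
    [-0.0525,-0.2835,0,0,0,-0.2,230],
    [-0.06,-0.324,0,0,0,-0.2,230],
    [-0.0675,-0.3645,0,0,0,-0.2,230],
    [-0.075,-0.405,0,0,0,-0.2,230],
    [-0.0825,-0.445,0,0,0,-0.2,230],
    [-0.09,-0.485,0,0,0,-0.2,230]
  ]
}}

```text
t: 10.67
position: [0.5779, 0.1714, 0.2468]
orientation: [0.994, -0.11, -0.002, 0.001]
contact_force: [0.1, -1.0, -0.4]
gripper_width: 0.0217
finger_force: 12.0
```

>>> {"api": "jog_arm", "payload": {
  "moves": [
    [0,0,0.02,0,0,0,230],
    [0,0,0.05,0,0,0,230],
    [0,0,0.05,0,0,0,230],
    [0,0,0.05,0,0,0,230]
  ]
}}

```text
t: 11.0
position: [0.5774, 0.1691, 0.1967]
orientation: [0.994, -0.11, -0.003, 0.001]
contact_force: [0.4, -1.4, -0.5]
gripper_width: 0.0219
finger_force: 12.0
```

Run:
```python
from h import *
s=status.observe(); print(w2u(s["position"]),s["gripper_width"],s["contact_force"])
print(delta(u2w(.07,0,.168),YAW))
c=grab('scene');P=w2u(cloud(c))
q=P[(abs(P[...,1])<.03)&(P[...,0]>.03)&(P[...,0]<.112)&(P[...,2]>.14)&(P[...,2]<.17)]
f=np.polyfit(q[:,0],q[:,2],1);print(len(q),f,np.polyval(f,.07))
cv2.imwrite('pics/s3.png',cv2.resize(c['color'][120:270,250:450],None,fx=4,fy=4)[...,::-1])
```

```text
[ 0.0664703  -0.00051062  0.19672062] 0.02185743045102402 [ 0.37596358 -1.36752531 -0.4994947 ]
(array([ 0.0037, -0.0006,  0.0287]), array([ 0.0022,  0.0049, -0.0012]))
301 [0.03049052 0.15499075] 0.1571250822993588
```

View pics/s3.png

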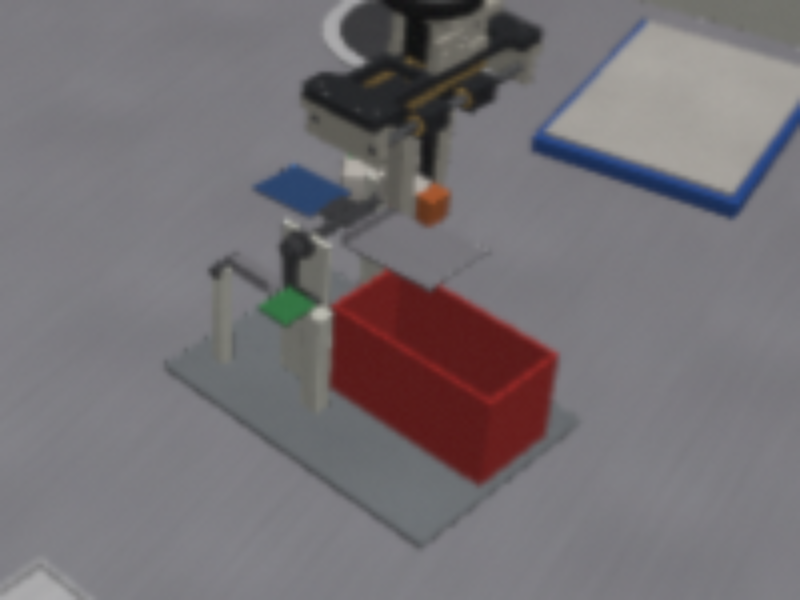

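The cartridge (cap at (433,205)) hangs over the level tray (415,250). I lower it gently.

>>> {"api": "jog_arm", "payload": {
  "moves": [
    [0.0035,0,0.01,0,0,0,230],
    [0.0035,0,0.02,0,0,0,230],
    [0.0035,0,0.028,0,0,0,230],
    [0.0035,0,0.028,0,0,0,230]
  ]
}}

```text
t: 11.38
position: [0.5813, 0.1682, 0.169]
orientation: [0.994, -0.11, -0.001, 0.0]
contact_force: [-0.0, -0.4, -0.6]
gripper_width: 0.022
finger_force: 12.0
```

>>> {"api": "jog_arm", "payload": {
  "moves": [
    [0,0,0.001,0,0,0,230],
    [0,0,0.002,0,0,0,230],
    [0,0,0.003,0,0,0,230]
  ]
}}

```text
t: 11.63
position: [0.5823, 0.1687, 0.1682]
orientation: [0.994, -0.11, 0.0, -0.0]
contact_force: [0.6, -0.2, -1.4]
gripper_width: 0.0218
finger_force: 12.0
```

>>> {"api": "jog_arm", "payload": {
  "moves": [
    [0,0,0.001,0,0,0,230],
    [0,0,0.001,0,0,0,230]
  ]
}}

```text
t: 11.8
position: [0.5821, 0.1687, 0.1669]
orientation: [0.994, -0.11, 0.0, -0.0]
contact_force: [0.1, 0.2, -1.0]
gripper_width: 0.022
finger_force: 12.0
```

>>> {"api": "jog_arm", "payload": {
  "moves": [
    [0,0,0.001,0,0,0,230],
    [0,0,0.001,0,0,0,230]
  ]
}}

```text
t: 11.97
position: [0.5822, 0.1687, 0.1658]
orientation: [0.994, -0.11, 0.0, -0.0]
contact_force: [0.7, -0.4, -0.0]
gripper_width: 0.022
finger_force: 12.0
```

>>> {"api": "jog_arm", "payload": {
  "moves": [
    [0,0,0.001,0,0,0,230],
    [0,0,0.0015,0,0,0,230]
  ]
}}

```text
t: 12.13
position: [0.5823, 0.1687, 0.1646]
orientation: [0.994, -0.11, 0.0, -0.0]
contact_force: [-1.5, -0.8, 5.1]
gripper_width: 0.022
finger_force: 12.0
```

>>> {"api": "jog_arm", "payload": {
  "moves": [
    [0,0,0.001,0,0,0,230],
    [0,0,0.001,0,0,0,230]
  ]
}}

```text
t: 12.3
position: [0.5821, 0.1688, 0.1636]
orientation: [0.994, -0.11, 0.0, -0.0]
contact_force: [-1.8, -0.4, 4.8]
gripper_width: 0.0217
finger_force: 12.0
```

>>> {"api": "jog_arm", "payload": {
  "moves": [
    [0,0,0.001,0,0,0,230],
    [0,0,0.001,0,0,0,230]
  ]
}}

```text
t: 12.47
position: [0.5822, 0.1688, 0.1629]
orientation: [0.994, -0.11, 0.0, -0.0]
contact_force: [-2.3, 1.0, 7.1]
gripper_width: 0.0219
finger_force: 12.0
```

On the tray at about 7 N. I ease off and release.

>>> {"api": "jog_arm", "payload": {
  "moves": [
    [0,0,-0.001,0,0,0,230],
    [0,0,-0.0015,0,0,0,200],
    [0,0,-0.0015,0,0,0,160],
    [0,0,-0.0015,0,0,0,150],
    [0,0,-0.0015,0,0,0,150],
    [0,0,-0.0015,0,0,0,150]
  ]
}}

```text
t: 12.97
position: [0.5821, 0.1686, 0.1636]
orientation: [0.994, -0.11, -0.0, 0.0]
contact_force: [-0.5, -0.2, 0.2]
gripper_width: 0.0376
finger_force: 0.0
```

>>> {"api": "jog_arm", "payload": {
  "moves": [
    [0,0,-0.006,0,0,0,150],
    [0,0,-0.016,0,0,0,150],
    [0,0,-0.03,0,0,0,150],
    [0,0,-0.055,0,0,0,150],
    [0,0,-0.08,0,0,0,150],
    [0,0,-0.08,0,0,0,150]
  ]
}}

```text
t: 13.47
position: [0.5841, 0.169, 0.2498]
orientation: [0.994, -0.11, 0.004, -0.001]
contact_force: [0.5, 0.9, 1.1]
gripper_width: 0.0386
finger_force: 0.0
```

Run:
```python
from h import *
s=status.observe(); print(w2u(s["position"]),s["gripper_width"],s["contact_force"])
print(delta(u2w(.0365,-.105,.20),YAW))
c=grab('wrist');P=w2u(cloud(c))
k=(P[...,2]>.172)&(P[...,2]<.195)&(abs(P[...,1])<.04)&(P[...,0]>.03)&(P[...,0]<.12)
print(k.sum(),cv2.minAreaRect(P[k][:,:2].astype(np.float32)*1000))
c=grab('scene')
cv2.imwrite('pics/s4.png',cv2.resize(c['color'][120:270,250:450],None,fx=4,fy=4)[...,::-1])
```

```text
[0.07301305 0.00092537 0.24984506] 0.038573700285829654 [0.51765076 0.90465819 1.13701683]
(array([-0.0368,  0.1061,  0.0492]), array([-0.0033, -0.0075, -0.0011]))
2053 ((70.53913879394531, 0.9219264984130859), (22.41304588317871, 55.3757209777832), 89.75165557861328)
```

View pics/s4.png

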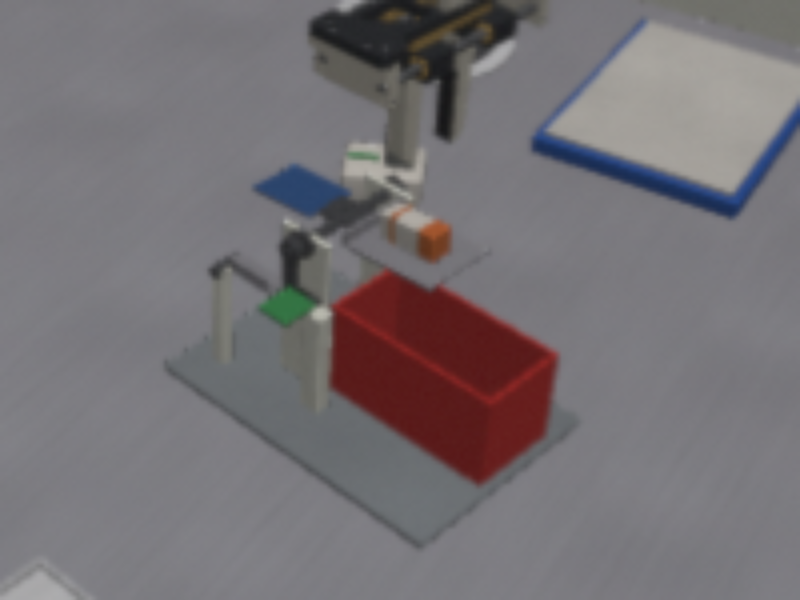

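The cartridge lies on the middle of the tray, at (420,232) in the crop and (70,1) mm in the unit frame. Next is the trigger.

>>> {"api": "jog_arm", "payload": {
  "moves": [
    [-0.011,0.037,0,0,0,0,255],
    [-0.022,0.074,0,0,0,0,255],
    [-0.034,0.11,0,0,0,0,255],
    [-0.034,0.11,0.02,0,0,0,255],
    [-0.034,0.11,0.05,0,0,0,255],
    [-0.034,0.11,0.08,0,0,0,255],
    [-0.034,0.11,0.095,0,0,0,255],
    [-0.034,0.11,0.095,0,0,0,255],
    [-0.034,0.11,0.095,0,0,0,255]
  ]
}}

```text
t: 14.32
position: [0.5245, 0.0687, 0.1483]
orientation: [0.994, -0.11, -0.001, 0.0]
contact_force: [0.6, 0.4, 0.3]
gripper_width: -0.0
finger_force: 0.0
```

```bash
python3 -c "
from h import *
s=status.observe();print(w2u(s['position']),s['contact_force'],s['gripper_width'])"
```

```text
[ 0.0366264  -0.11000191  0.14827987] [0.60242411 0.35229444 0.33881344] -9.433271769132957e-06
```

>>> {"api": "jog_arm", "payload": {
  "moves": [
    [0,0,0.004,0,0,0,255],
    [0,0,0.008,0,0,0,255],
    [0,0,0.011,0,0,0,255],
    [0,0,0.013,0,0,0,255],
    [0,0,0.015,0,0,0,255]
  ]
}}

```text
t: 14.73
position: [0.5263, 0.0685, 0.1349]
orientation: [0.994, -0.11, 0.002, 0.0]
contact_force: [3.0, -2.7, 7.8]
gripper_width: 0.0003
finger_force: 3.9
```

>>> {"api": "jog_arm", "payload": {
  "moves": [
    [0,0,0.0015,0,0,0,255],
    [0,0,0.003,0,0,0,255],
    [0,0,0.0045,0,0,0,255]
  ]
}}

```text
t: 14.98
position: [0.5272, 0.0683, 0.1309]
orientation: [0.994, -0.11, 0.003, -0.0]
contact_force: [4.9, -2.8, 7.5]
gripper_width: 0.0001
finger_force: 3.6
```

>>> {"api": "jog_arm", "payload": {
  "moves": [
    [0,0,0.0015,0,0,0,255],
    [0,0,0.003,0,0,0,255]
  ]
}}

```text
t: 15.15
position: [0.5257, 0.0687, 0.1269]
orientation: [0.994, -0.11, 0.001, -0.0]
contact_force: [-0.4, 0.1, 0.0]
gripper_width: 0.0003
finger_force: 0.0
```

```bash
python3 -c "
from h import *
c=grab('scene');P=w2u(cloud(c))
q=P[(abs(P[...,1])<.03)&(P[...,0]>.03)&(P[...,0]<.112)&(P[...,2]>.1)&(P[...,2]<.2)]
print(len(q),np.nanmax(q[:,2]))"
```

```text
350 0.1821406137566114
```

>>> {"api": "jog_arm", "payload": {
  "moves": [
    [0,0,0,0,0,0,255],
    [0,0,0,0,0,0,255],
    [0,0,0,0,0,0,255]
  ]
}}

```text
t: 15.45
position: [0.5248, 0.0688, 0.1263]
orientation: [0.994, -0.11, -0.0, 0.0]
contact_force: [0.6, -1.6, 2.8]
gripper_width: 0.0004
finger_force: 1.3
```

```bash
python3 -c "
from h import *
c=grab('scene');P=w2u(cloud(c))
q=P[(abs(P[...,1])<.03)&(P[...,0]>.03)&(P[...,0]<.112)&(P[...,2]>.1)&(P[...,2]<.2)]
print(len(q),np.nanmax(q[:,2]),w2u(status.observe()['position']))
cv2.imwrite('pics/s5.png',cv2.resize(c['color'][120:270,250:450],None,fx=4,fy=4)[...,::-1])"
```

```text
194 0.1409552584409769 [ 0.03695498 -0.10983158  0.12632057]
```

Released: the tray has dropped. I retreat and look into the bin.

>>> {"api": "jog_arm", "payload": {
  "moves": [
    [0,0,-0.01,0,0,0,255],
    [0,0,-0.03,0,0,0,255],
    [0,0,-0.06,0,0,0,255],
    [0,0,-0.1,0,0,0,255],
    [0,0.03,-0.12,0,0,0,255],
    [0,0.07,-0.12,0,0,0,255],
    [0,0.11,-0.12,0,0,0,255],
    [0,0.15,-0.12,0,0,0,255],
    [0,0.19,-0.12,0,0,0,255],
    [0,0.19,-0.12,0,0,0,255],
    [0,0.19,-0.12,0,0,0,255],
    [0,0.19,-0.12,0,0,0,255]
  ]
}}

```text
t: 16.5
position: [0.4833, -0.1164, 0.2466]
orientation: [0.994, -0.11, -0.0, -0.0]
contact_force: [0.3, 0.2, -0.1]
gripper_width: -0.0001
finger_force: 0.0
```

>>> {"api": "jog_arm", "payload": {
  "moves": [
    [0,0,0,0,0,0,255],
    [0,0,0,0,0,0,255],
    [0,0,0,0,0,0,255],
    [0,0,0,0,0,0,255],
    [0,0,0,0,0,0,255],
    [0,0,0,0,0,0,255],
    [0,0,0,0,0,0,255],
    [0,0,0,0,0,0,255],
    [0,0,0,0,0,0,255],
    [0,0,0,0,0,0,255],
    [0,0,0,0,0,0,255],
    [0,0,0,0,0,0,255]
  ]
}}

```text
t: 17.5
position: [0.4834, -0.1167, 0.2463]
orientation: [0.994, -0.11, 0.0, -0.0]
contact_force: [-0.4, -0.2, 0.2]
gripper_width: 0.0006
finger_force: 0.0
```

```bash
python3 -c "
from h import *
c=grab('top'); cv2.imwrite('pics/t5.png',cv2.resize(c['color'][140:260,180:340],None,fx=5,fy=5)[...,::-1])"
```

```text
(no output)
```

View pics/t5.png

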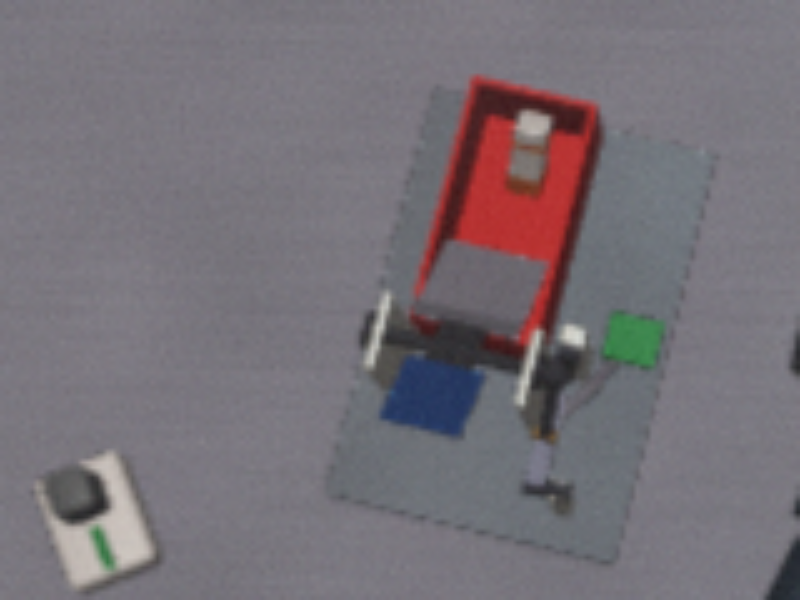

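The cartridge rests in the red bin, around (528,150), with the tray down and the arm clear.

```bash
python3 -c "
from rig import arm
print(arm.close_job())"
```

```text
the job is handed in; nothing more can be done
None
```

I cocked the tray (peak about 16 N on the paddle), laid the spent orange-capped cartridge on its middle and released it with the trigger; it now rests in the red bin, the sealed cartridge, gel bottle and charger were not touched, and the job was handed in at about 17.5 s.

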